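Set a jar going on the magnetic stirrer

TASK

Set the small dark-lidded jar going on the magnetic stirrer: stand it upright inside the stirrer's locating ring, roll the speed wheel through the slot in the stirrer's front until the dial's hand points at the preset index, and press the raised half of the rocker switch down to switch it on. Press the wheel only lightly with the fingertip (its little shaft is delicate), set the jar down gently, and leave the other things where they are.

Things in the scene. Friction and masses are not known exactly. Their poses are not given: they have to be found in the camera images.
- stirrer: compact grey magnetic stirrer, a low case 96 mm deep (x), 260 mm long (y), 50 mm high, fixed to the bench. Origin: centre of its underside; x points from its front (the slotted face, at x = -48 mm, towards the robot) to its back, y to its left end, z up. On top from left to right: stirring plate with locating ring, dial under a clear window (top at 55 mm), rocker switch.
- jar: the jar to stir: the smaller jar, glass with a dark screw lid, 60 mm across, 68 mm high, 0.15 to 0.26 kg, loose. Origin: centre of its underside, z up. Grasp it from above across the waist (58 mm wide along its own x or y axis, below 46 mm height).
- big_jar: bystander: the larger jar, 70 mm across, 82 mm high, loose. Origin: centre of its underside. It may stand where the small jar stood another time.
- tin: bystander: flat solder tin 54 mm across, 20 mm high, loose. Origin: centre of its underside.
- match_box: bystander: match box 37 x 56 x 14 mm, loose. Origin: centre of its underside.
- seat (a point): where the jar's underside centre belongs: centre of the stirring plate's top, 53.5 mm above the bench, 78 mm left of the stirrer's middle. The locating ring round it has an inner diameter of 72 mm and stands 8 mm above the plate.
- wheel_axis (a point): on the speed wheel's upright axis, at its mid height (30 mm above the bench, 32 mm behind the front face, 42 mm right of the stirrer's middle). The wheel is a flat black ribbed disc of 40 mm radius, 10 mm thick (25 to 35 mm above the bench); its rim stands about 8 mm out of a 54 x 13 mm slot in the front face.
- rim_front (a point): where the rim stands out at the slot's middle, 40 mm in front of wheel_axis, on average: the worn wheel runs out of true, so the rim here moves up to 1.5 mm in and out as it turns. Press it from the front, towards the stirrer's back, with about 8 to 10 N: below about 6 or 7 N the fingertip slips, over 15 N in all is too much. The rim is hard: half a millimetre changes the force by several newtons.
- speed_wheel (a joint): angle of the speed wheel, 0 to 4.2 rad, growing as it turns clockwise seen from above: the rim in the slot then moves to the stirrer's left (+y). It turns by the friction of a fingertip dragged along the rim, against a drag of 4.5 N at the rim, and stays where it is left. One sweep across the slot turns it about 0.6 rad, so several sweeps are needed.
- preset_index (a joint): angle of the preset index, a small dark arrowhead at the edge of the dial face, pointing inward; fixed during the run, under the window. The dial hand points at it when speed_wheel has the same value; it lies 0.7 to 2.2 rad clockwise of the hand's start.
- pointer_tip (a point): tip of the dark dial hand, which turns with the speed wheel about the same axis, under the window; 20.5 mm from the axis.
- index_tip (a point): point on the dial at which the preset index points, 20.5 mm from the axis, at the height of the hand's tip.
- rocker (a joint): angle of the black rocker switch on the right end of the top (104 mm right of the middle): 0 off (back half raised), 0.38 rad on (back half pressed down). Cap 32 mm (x) by 16 mm (y). It stays where it is left; turning it takes about 2.5 N at its end.
- rocker_end (a point): on the top face of the rocker's raised back half, 1.5 mm inside its back end; 62 mm above the bench when off, 5.6 mm lower when on. Press here, straight down; the frame round the cap is 53 mm above the bench.
Not all that is in view belongs to the job. Leave any blue or purple look-alike of the jar alone.

How it is judged:
At the end, for the whole second after the job is handed in: The small jar stands upright and still inside the ring on the stirring plate (within 6 mm of its centre), the dial hand points at the preset index (tips within 2.5 mm, about 7 degrees), and the rocker is down on its on side (over 0.3 rad) (horizontal distance between jar and seat below 0.006 m and z of jar in the frame of seat between -0.004 and 0.004 m and angle between jar's own z axis and vertical below 0.1 rad and linear speed of jar below 0.02 m/s and distance between pointer_tip and index_tip below 0.0025 m and value of joint rocker above 0.3 rad); the robot touches nothing.
It fails at once if the speed wheel is pressed with more than 15 N (contact force between anything else and speed_wheel above 15 N).
It fails at once if the jar comes down on the stirring plate faster than 0.35 m/s (dropped or slammed) (horizontal distance between jar and seat below 0.05 m and z of jar in the frame of seat below 0.012 m and linear speed of jar above 0.35 m/s).
It fails at once if a bystander is moved by more than 30 mm (distance of any of big_jar, tin, match_box from where it was at the start of the episode above 0.03 m).
It fails at once if the larger jar is tipped (angle between big_jar's own z axis and vertical above 0.5 rad).
It also fails if it takes over 72 s, if anything falls off the work surface, if the arm or the gripper's body presses on something with over 40 N, if the wrist force passes 120 N, or if a joint passes its speed limit or range.

ROBOT

A 6-joint arm with a two-finger parallel gripper is mounted at the origin on the work surface; the furniture and walls round the work are solid. World frame = base frame: x ahead of the robot, y to its left, z up, the work surface at z = 0. Lengths are in m, angles in rad, forces in N, time in s.
With the tool pointing down it reaches from about 0.425 to 0.95 m from the base axis. Payload 3.5 kg.
Tool frame: the origin (TCP) lies at the very end of the fingers, on their centre line; the grasp point (between the pads) lies 19 mm behind it (ctrl.grip_point_offset is the distance from the TCP to the grasp point, in m); z points along the fingers, y is the line along which they close (so a half turn about z gives the same grasp; the last joint's range is limited). The gripper opens to 85 mm and grips with 20 to 120 N. Pads are 22 mm wide; open, the fingers measure 114 mm over their backs; the gripper's body (76 mm by 85 mm) begins 54 mm behind the grasp point. The pads swing forward as they close: fully open they stand 13 mm farther back than shut.
Start: joints at [-1.493, 0.286, 1.577, -0, 1.279, -0.15], TCP at [0.152, -0.658, 0.231] pointing down, gripper open.
Joint ranges: [-2.77, 2.77], [-0.9, 2.22], [0.21, 2.48], [-1.53, 4.67], [0.24, 2.81], [-2.84, 2.84]. Speed limits (rad/s): [2.79, 2.79, 3.14, 3.14, 3.14, 3.14].

INTERFACE

Orientations are given as a unit quaternion [x, y, z, w].
In Python, from plant import telemetry, vision, ctrl gives the robot as it stands.
- The arm moves only by the tool arm_command, never from a script. Its argument "series" is one flat list of numbers, 7 for each row, row after row: the shift along the tool's x, y, z in cm, then the turn, a rotation vector about the tool's x, y, z in degrees, then the closure, from 0 (fully open) to 1 (shut). A call has 1 to 10 rows; each row is the pose to reach, as a shift and turn from the pose commanded when the call began, along the tool's axes at that moment; what a row does not reach only later rows make up. A row lasts 1/12 s, in which the tool goes at most 41.7 mm and 7.16 degrees, less where a joint would pass 70% of its speed; a pose out of reach is approached as far as the arm can. A call with a gripper value outside its range is refused whole. The fingers move at their own pace and stop on an object; "force" is the grip in N (left out, the last holds). Time passes only in rows, so rows that repeat a pose let the fingers close. It gives the time, the measured TCP pose, the force, the opening and the grip force at its end, in the units of the state.
- telemetry.get_state(): the state, without advancing time (a new reading comes with each control period).
- vision.read_camera(name): name is "scene" or "top"; returns a dict with "color" (480x640x3 uint8, blue, green, red), "K" (3x3 intrinsics, pixels), "rvec" (rotation vector, rad) and "tvec" (3), from world to camera coordinates, as OpenCV has them. Camera axes: x right, y down, z forward; pixel columns grow to the right and rows downward; lengths in m; the calibration is good to about 2 mm. A picture is of the moment at which its call begins. There is no depth.
- ctrl.sign_off(): hands the job in; it is judged then, once.
The state is a dict: "time": time; "qpos": joint angles; "dq": joint speeds; "joint_efforts": joint torques, N m; "eef_pos": TCP position; "tcp_rot": TCP orientation; "contact_force": force on the tool from outside, world axes, zero at the start; "wrist_torque": the same for the moment, N m; "opening": opening from 0.0 (shut) to 1.0 (fully open); "finger_force": force on a finger pad.
Only numpy, scipy, OpenCV 4.12 (cv2) and the standard library are available. Lean on these libraries where they do the work, as an engineer would, in place of code of your own. Each camera call takes 0.05 s, during which the arm holds its last target. There are 200 camera calls.

## Working session

There is one attempt and no reset: what is moved stays moved. The work goes in short steps, Python scripts to look and compute and a tool call to move; the robot and the scene stay as the last step left them, time stands still between calls to the robot, and variables do not carry over. Pictures are saved under pics/ and viewed, at most 10 in all, crops included, and the job is handed in when it is done.

Besides the shell and the picture viewer there is one more tool, called as name(argument=value, ...), one argument or row to a line, values as JSON. arm_command: Moves the arm, as the interface text tells. Its arguments: {"type":"object","properties":{"series":{"type":"array","items":{"type":"number"}},"force":{"type":"number"}},"required":["series"]}

```bash
mkdir -p pics; python3 - <<'E'
from plant import telemetry, vision, ctrl
import cv2, pickle, numpy as np
s=telemetry.get_state(); print(s['time'],s['eef_pos'],s['tcp_rot'],s['opening'],ctrl.grip_point_offset)
for n in('scene','top'):
    d=vision.read_camera(n); pickle.dump(d,open(f'{n}.pkl','wb')); cv2.imwrite(f'pics/{n}0.png',d['color'])
    R=cv2.Rodrigues(np.array(d['rvec'],float))[0]; print(n,np.array(d['K']).tolist(),(-R.T@np.array(d['tvec']).ravel()),R[2])
E
```

```text
0.0 [ 0.15241018 -0.65688245  0.2299353 ] [ 9.93519448e-01  1.13656013e-01  4.44132506e-05 -1.18982761e-03] 1.0002869515279007 0.0187
scene [[438.6132242958786, 0.0, 321.820015195067], [0.0, 438.6132242958786, 240.04216462504922], [0.0, 0.0, 1.0]] [0.04617429 0.44930713 0.70148582] [ 0.48367229 -0.43934393 -0.75699275]
top [[508.5084302097685, 0.0, 322.6255861290336], [0.0, 508.5084302097685, 237.85768643698978], [0.0, 0.0, 1.0]] [0.33910058 0.09455779 1.00621842] [ 0.120975   -0.00750344 -0.99262719]
```

View pics/scene0.png

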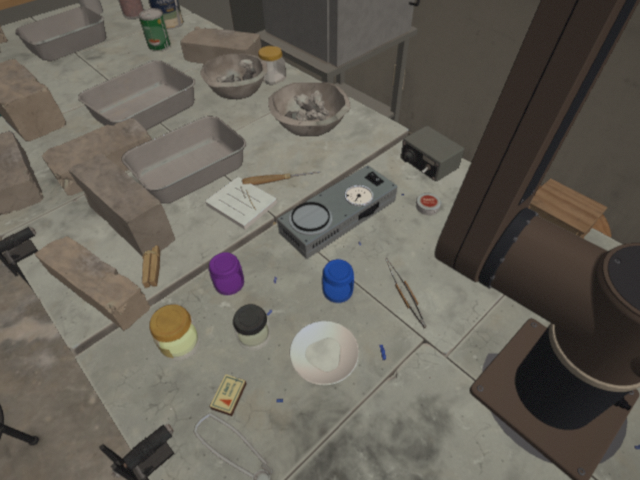

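View pics/top0.png

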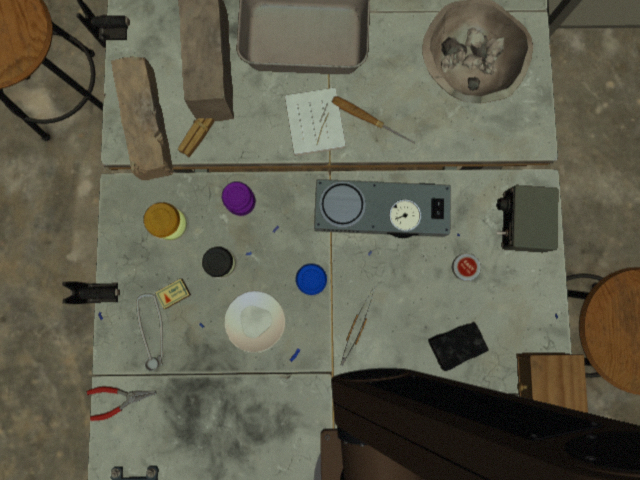

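Top view: the dark-lidded jar is at (218,262). Things that could be taken for it are the purple one (238,198), the blue one (312,279) and the yellow-lidded big jar (164,220). The stirrer spans about (315..451, 180..237), with its dial at (405,215). I choose the dark lid and will check it in a crop.

```bash
cat > h.py <<'E'
import cv2, numpy as np, pickle
from plant import telemetry, vision, ctrl
def cam(d): return cv2.Rodrigues(np.array(d['rvec'],float))[0],np.array(d['tvec'],float).ravel(),np.array(d['K'])
def ray(d,uv,z):
    R,t,K=cam(d); c=-R.T@t; uv=np.atleast_2d(uv)
    v=(R.T@np.linalg.solve(K,np.c_[uv,np.ones(len(uv))].T)).T
    return c+v*((z-c[2])/v[:,2])[:,None]
def proj(d,p): return cv2.projectPoints(np.atleast_2d(np.array(p,float)),np.array(d['rvec'],float),np.array(d['tvec'],float),d['K'],None)[0][:,0]
def load(n): return pickle.load(open(n+'.pkl','rb'))
E
python3 - <<'E'
from h import *
T=load('top');S=load('scene');t=T['color'];s=S['color']
a=cv2.resize(t[172:245,308:458],None,fx=5.3,fy=5.3,interpolation=cv2.INTER_CUBIC)[:,:795]
b=cv2.resize(t[240:285,190:245],(264,216),interpolation=cv2.INTER_CUBIC)
c=cv2.resize(s[295:355,220:285],(234,216),interpolation=cv2.INTER_CUBIC)
e=cv2.resize(s[175:225,340:400],(259,216),interpolation=cv2.INTER_CUBIC)
r=np.zeros((216,a.shape[1],3),np.uint8);w=np.hstack([b,c,e]);r[:,:w.shape[1]]=w
cv2.imwrite('pics/c1.png',np.vstack([a,r])[:600]);print(a.shape)
# stirrer quad
for n,d in(('top',T),):
    im=d['color'].astype(int)
    for p in [(330,225),(425,190),(345,175),(280,250)]: print(p,im[p[1],p[0]])
# dark lid
for n,d,roi in(('top',T,(190,235,60,60)),('scene',S,(225,295,55,60))):
    x,y,w,h=roi; g=cv2.cvtColor(d['color'],6)[y:y+h,x:x+w]
    m=(g<75).astype(np.uint8); k,l,st,ce=cv2.connectedComponentsWithStats(m); i=1+st[1:,4].argmax()
    c=cv2.findContours((l==i).astype(np.uint8),0,1)[0][0]; el=cv2.fitEllipse(c); uv=np.array(el[0])+[x,y]
    print(n,uv,el[1:],ray(d,uv,.068),st[i])
E
```

```text
(387, 795, 3)
(330, 225) [83 85 76]
(425, 190) [81 88 76]
(345, 175) [113 131 126]
(280, 250) [105 120 118]
top [217.11985588 261.2989521 ] ((29.47235107421875, 30.954227447509766), 51.94976043701172) [[0.41227709 0.28279892 0.068     ]] [ 12  11  31  31 759]
scene [249.37792397 319.5464344 ] ((29.318538665771484, 33.44144058227539), 67.04714965820312) [[0.40801158 0.28696382 0.068     ]] [  8   9  34  31 813]
```

View pics/c1.png

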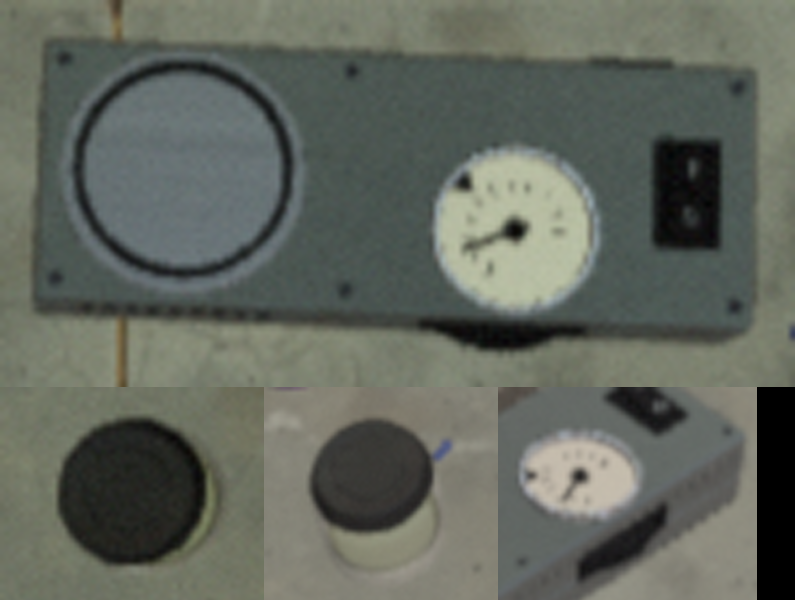

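The crop confirms the dark-lidded jar. The stirring ring centre is near top (342.7,203.7) and the dial pivot near (405.4,215.4). The hand points left and slightly down, the index left and up, so the wheel has to turn about 1.08 rad clockwise.

```bash
cat > dial.py <<'E'
from h import *
def bigblob(m):
    k,l,st,ce=cv2.connectedComponentsWithStats(m.astype(np.uint8)); i=1+st[1:,4].argmax()
    return max(cv2.findContours((l==i).astype(np.uint8),0,1)[0],key=len)
def face(d,roi):
    x,y,w,h=roi; im=d['color'][y:y+h,x:x+w].astype(int)
    c=bigblob(im[...,2]>150); el=cv2.fitEllipse(cv2.convexHull(c)); return np.array(el[0])+[x,y],el
E
python3 - <<'E'
from dial import *
T=load('top');S=load('scene')
P={}
for n,d,rd,rr in(('top',T,(385,195,40,42),(318,182,50,45)),('scene',S,(338,178,40,34),(285,195,52,42))):
    uv,el=face(d,rd); dp=ray(d,uv,.053)[0]
    print(n,'dial',uv,el[1],dp)
    x,y,w,h=rr; g=cv2.cvtColor(cv2.resize(d['color'][y:y+h,x:x+w],None,fx=4,fy=4,interpolation=2),6)
    m=(g<70); c=bigblob(m); el=cv2.fitEllipse(cv2.convexHull(c)); uv=(np.array(el[0])+.5)/4-.5+[x,y]
    rp=ray(d,uv,.056)[0]; print(' ring',uv,np.array(el[1])/4,rp)
    v=rp-dp; yaw=np.arctan2(v[1],v[0])-np.arctan2(120,16); R=np.array([[np.cos(yaw),-np.sin(yaw)],[np.sin(yaw),np.cos(yaw)]])
    print(' len',np.linalg.norm(v[:2]),'yaw',yaw,'origin',rp[:2]-R@[0,.078],dp[:2]-R@[-.016,-.042])
# case outline, top
d=T; im=d['color'][165:250,300:465].astype(int)
m=(im[...,1]-im[...,0]<15)&(im.sum(2)<285); c=bigblob(m)
r=cv2.minAreaRect(cv2.convexHull(c)); print('rect',np.array(r[0])+[300,165],r[1:]); 
print(ray(d,cv2.boxPoints(r)+[300,165],.05))
# bystanders
for n,uv in(('big',(164,219)),('blue',(312,279)),('tin',(466,266)),('match',(173,293)),('purple',(238,198)),('psu',(505,248)),('psu',(505,187))): print(n,ray(T,uv,.05)[0])
E
```

```text
top dial [404.64032364 215.04858398] (28.41034698486328, 29.430273056030273) [ 0.49700366 -0.06909886  0.053     ]
 ring [342.06404114 203.41568375] [41.29298782 41.63047409] [0.52031953 0.04960301 0.056     ]
 len 0.12097010177898133 yaw -0.061403011600479784 origin [ 0.51553311 -0.02824999] [ 0.51555081 -0.02815985]
scene dial [358.35007858 195.22393227] (17.97527503967285, 26.204883575439453) [ 0.49818528 -0.06996355  0.053     ]
 ring [309.88064575 216.03388023] [30.0527935  38.37050629] [0.52267531 0.04775299 0.056     ]
 len 0.12023704672783492 yaw -0.07256497170755938 origin [ 0.51702021 -0.03004173] [ 0.51718823 -0.02923411]
rect [382.38960266 209.05214691] ((136.66734313964844, 56.312957763671875), 2.361374616622925)
[[ 0.46252822  0.10557616  0.05      ]
 [ 0.57148821  0.09993331  0.05      ]
 [ 0.55734897 -0.1623949   0.05      ]
 [ 0.448552   -0.15319989  0.05      ]]
big [0.49546877 0.38813655 0.05      ]
blue [0.37815219 0.10828215 0.05      ]
tin [ 0.39884266 -0.18219279  0.05      ]
match [0.35544052 0.36794356 0.05      ]
purple [0.53436662 0.24800908 0.05      ]
psu [ 0.43199166 -0.25778882  0.05      ]
psu [ 0.5497401  -0.26446685  0.05      ]
```

```bash
cat > go.py <<'E'
from h import *
from scipy.spatial.transform import Rotation as Ro
yaw=-.066; O=np.array([.516,-.029]); c,s=np.cos(yaw),np.sin(yaw); RS=np.array([[c,-s],[s,c]])
def st(x,y,z): return np.r_[O+RS@[x,y],z]
def go(p,y=yaw):
    S=telemetry.get_state(); R=Ro.from_quat(S['tcp_rot'])
    D=Ro.from_matrix(np.array([[np.cos(y),np.sin(y),0],[np.sin(y),-np.cos(y),0],[0,0,-1]]))
    print('t',round(S['time'],2),'at',np.round(S['eef_pos'],4),'F',np.round(S['contact_force'],2),'->',np.round(p,4))
    print(' shift cm',np.round(R.inv().apply(np.array(p)-S['eef_pos'])*100,2),'rot deg',np.round((R.inv()*D).as_rotvec(degrees=True),2))
E
python3 -c "
from go import *
p=st(.0135,-.104,.12);go(p);go(st(-.056,-.042,.03));print(st(0,.078,.0535))"
```

```text
t 0.1 at [ 0.1524 -0.6569  0.23  ] F [ 0.33 -0.03 -0.17] -> [ 0.5226 -0.1337  0.12  ]
 shift cm [ 47.88 -42.59  11.11] rot deg [-0.13  0.   16.84]
t 0.1 at [ 0.1524 -0.6569  0.23  ] F [ 0.33 -0.03 -0.17] -> [ 0.4574 -0.0672  0.03  ]
 shift cm [ 43.02 -50.52  20.13] rot deg [-0.13  0.   16.84]
[0.52114426 0.04883018 0.0535    ]
```

arm_command(
  series=[2.4,-2.1,0,0,0,0,1,5,-4.4,0,0,0,0,1,7.6,-6.7,0,0,0,2,1,10.2,-9,0,0,0,4,1,12.8,-11.4,0,0,0,6,1,15.4,-13.7,0,0,0,8,1,18,-16,0,0,0,10,1,20.6,-18.3,0,0,0,12,1,23.2,-20.6,0,0,0,14,1,25.8,-23,0,0,0,16.8,1],
)

```text
time: 0.93
eef_pos: [0.3524, -0.3735, 0.2308]
tcp_rot: [0.999, -0.034, -0.0, -0.0]
contact_force: [0.6, 0.2, 0.7]
opening: -0.004
finger_force: 0.0
```

```bash
python3 -c "
from go import *
go(st(.0135,-.104,.09))"
```

```text
t 0.93 at [ 0.3524 -0.3735  0.2308] F [0.55 0.2  0.7 ] -> [ 0.5226 -0.1337  0.09  ]
 shift cm [ 15.37 -25.07  14.09] rot deg [-0.03  0.02 -0.1 ]
```

arm_command(
  series=[2,-3.2,0.5,0,0,0,1,4,-6.5,1,0,0,0,1,6,-9.8,2,0,0,0,1,8,-13,4,0,0,0,1,10,-16.3,6,0,0,0,1,12,-19.6,8.5,0,0,0,1,14,-22.9,11,0,0,0,1,15.4,-25.1,13,0,0,0,1,15.4,-25.1,14.1,0,0,0,1,15.4,-25.1,14.1,0,0,0,1],
)

```text
time: 1.77
eef_pos: [0.5197, -0.132, 0.0862]
tcp_rot: [1.0, -0.031, -0.004, -0.002]
contact_force: [-0.4, -0.1, -0.8]
opening: -0.003
finger_force: 0.0
```

```bash
python3 - <<'E'
from go import *
go(st(.0135,-.104,.056)); T=vision.read_camera('top')
S=telemetry.get_state(); q=proj(T,S['eef_pos'])[0]; print(q)
a=T['color'][165:250,370:470]; cv2.imwrite('pics/r1.png',cv2.resize(a,None,fx=6,fy=6,interpolation=2))
E
```

```text
t 1.77 at [ 0.5197 -0.132   0.0862] F [-0.44 -0.05 -0.83] -> [ 0.5226 -0.1337  0.056 ]
 shift cm [0.32 0.15 3.01] rot deg [-0.16  0.44  0.24]
[442.50616655 198.82799061]
```

View pics/r1.png

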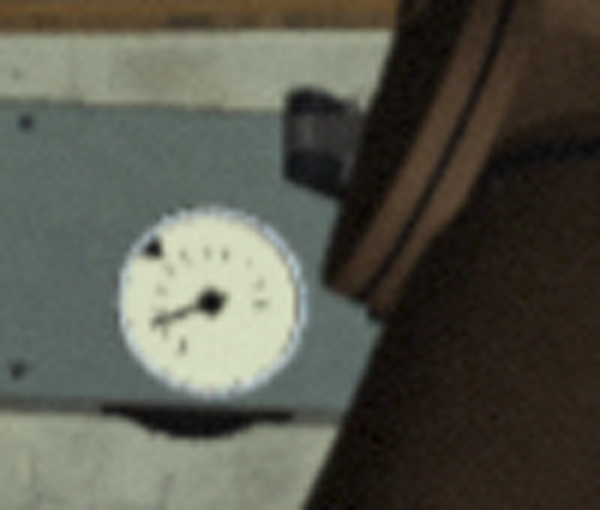

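The top view shows the dial at crop (210,300) with the hand unmoved. The fingertip over the rocker is hidden by the arm, so I will press by force feedback.

arm_command(
  series=[0.6,0.15,0.6,0,0,0,1,0.6,0.15,1.4,0,0,0,1,0.6,0.15,2,0,0,0,1,0.6,0.15,2.4,0,0,0,1,0.6,0.15,2.7,0,0,0,1,0.6,0.15,2.85,0,0,0,1,0.6,0.15,2.95,0,0,0,1,0.6,0.15,2.95,0,0,0,1],
)

```text
time: 2.48
eef_pos: [0.5279, -0.137, 0.0611]
tcp_rot: [0.999, -0.033, 0.0, 0.0]
contact_force: [-0.2, 0.2, 0.8]
opening: -0.002
finger_force: 0.2
```

arm_command(
  series=[-0.2,-0.1,0.2,0,0,0,1,-0.2,-0.1,0.4,0,0,0,1,-0.2,-0.1,0.55,0,0,0,1,-0.2,-0.1,0.55,0,0,0,1],
)

```text
time: 2.82
eef_pos: [0.5282, -0.1364, 0.057]
tcp_rot: [0.999, -0.033, 0.003, 0.001]
contact_force: [3.8, -1.2, 5.3]
opening: 0.003
finger_force: 2.6
```

arm_command(
  series=[0,0,0.15,0,0,0,1,0,0,0.25,0,0,0,1,0,0,0.25,0,0,0,1],
)

```text
time: 3.07
eef_pos: [0.5284, -0.1365, 0.0565]
tcp_rot: [0.999, -0.033, 0.002, 0.001]
contact_force: [-0.5, -0.2, 15.7]
opening: -0.0
finger_force: 7.6
```

arm_command(
  series=[0,0,-1,0,0,0,1,0,0,-3,0,0,0,1,-2,-0.6,-6,0,0,0,1,-5,-2,-6,0,0,0,1,-8,-4,-6,0,0,0,1,-10.5,-5.2,-6,0,0,0,1,-10.5,-5.2,-6,0,0,0,1,-10.5,-5.2,-6,0,0,0,1,-10.5,-5.2,-6,0,0,0,1],
)

```text
time: 3.82
eef_pos: [0.4245, -0.0768, 0.1127]
tcp_rot: [0.999, -0.033, -0.0, -0.0]
contact_force: [0.9, 0.6, -0.1]
opening: 0.002
finger_force: 0.0
```

```bash
python3 - <<'E'
from go import *
go(st(-.056-.013,-.042-.010,.022)); T=vision.read_camera('top'); S=vision.read_camera('scene')
a=cv2.resize(T['color'][165:250,370:470],(600,510),interpolation=2)
b=cv2.resize(S['color'][150:235,320:420],(600,510),interpolation=2)
cv2.imwrite('pics/r2.png',cv2.resize(np.hstack([a,b]),(800,340)))
E
```

```text
t 3.82 at [ 0.4245 -0.0768  0.1127] F [ 0.91  0.64 -0.07] -> [ 0.4437 -0.0763  0.022 ]
 shift cm [ 1.92 -0.17  9.07] rot deg [-0.01  0.02  0.04]
```

View pics/r2.png

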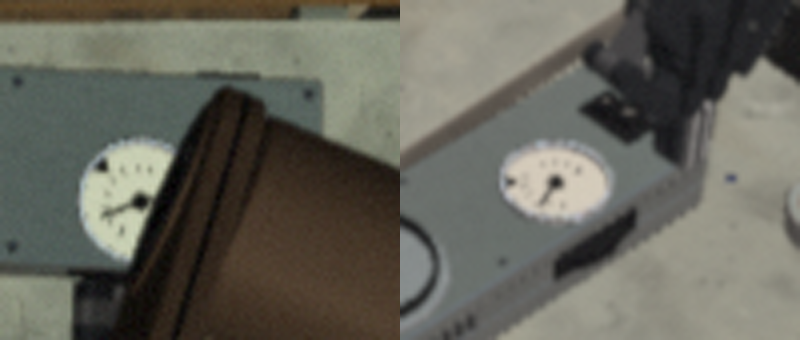

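Both views show the dial clear, with the hand and index as before. The finger is standing in front of the case. Next: descend and creep to contact.

arm_command(
  series=[0,-0.1,2,0,0,0,1,0,-0.1,5,0,0,0,1,0,-0.1,7.5,0,0,0,1,0,-0.1,8.8,0,0,0,1,0.5,-0.1,9.1,0,0,0,1,0.9,-0.1,9.1,0,0,0,1,1.2,-0.1,9.1,0,0,0,1,1.4,-0.1,9.1,0,0,0,1,1.4,-0.1,9.1,0,0,0,1,1.4,-0.1,9.1,0,0,0,1],
)

```text
time: 4.75
eef_pos: [0.4396, -0.0771, 0.0229]
tcp_rot: [0.999, -0.033, 0.001, 0.0]
contact_force: [0.3, 0.5, 0.2]
opening: 0.003
finger_force: 0.0
```

arm_command(
  series=[0.1,0,0,0,0,0,1,0.25,0,0,0,0,0,1,0.25,0,0,0,0,0,1],
)

```text
time: 5.0
eef_pos: [0.4414, -0.077, 0.0222]
tcp_rot: [0.999, -0.033, 0.0, 0.0]
contact_force: [0.0, 0.4, 0.6]
opening: -0.007
finger_force: 0.0
```

arm_command(
  series=[0.1,0,0,0,0,0,1,0.1,0,0,0,0,0,1,0.1,0,0,0,0,0,1],
)

```text
time: 5.25
eef_pos: [0.442, -0.077, 0.0218]
tcp_rot: [0.999, -0.033, -0.0, 0.0]
contact_force: [0.1, 0.4, 1.2]
opening: -0.006
finger_force: 0.0
```

arm_command(
  series=[0.08,0,0,0,0,0,1,0.08,0,0,0,0,0,1,0.08,0,0,0,0,0,1],
)

```text
time: 5.5
eef_pos: [0.4429, -0.0771, 0.0218]
tcp_rot: [0.999, -0.033, -0.0, 0.0]
contact_force: [0.8, 0.1, -0.2]
opening: 0.001
finger_force: 0.0
```

arm_command(
  series=[0.06,0,0,0,0,0,1,0.06,0,0,0,0,0,1,0.06,0,0,0,0,0,1],
)

```text
time: 5.75
eef_pos: [0.4435, -0.0771, 0.0218]
tcp_rot: [0.999, -0.033, 0.0, -0.0]
contact_force: [1.4, 0.8, -0.5]
opening: 0.001
finger_force: 0.0
```

arm_command(
  series=[0.06,0,0,0,0,0,1,0.06,0,0,0,0,0,1,0.06,0,0,0,0,0,1],
)

```text
time: 6.0
eef_pos: [0.4441, -0.0771, 0.0218]
tcp_rot: [0.999, -0.033, 0.0, 0.0]
contact_force: [-0.2, 0.2, 0.5]
opening: 0.0
finger_force: 0.0
```

arm_command(
  series=[0.05,0,0,0,0,0,1,0.05,0,0,0,0,0,1,0.05,0,0,0,0,0,1],
)

```text
time: 6.25
eef_pos: [0.4446, -0.0771, 0.0218]
tcp_rot: [0.999, -0.033, 0.0, -0.0]
contact_force: [0.4, -0.9, 0.8]
opening: 0.005
finger_force: 0.0
```

arm_command(
  series=[0.05,0,0,0,0,0,1,0.05,0,0,0,0,0,1,0.05,0,0,0,0,0,1],
)

```text
time: 6.5
eef_pos: [0.4451, -0.0772, 0.0218]
tcp_rot: [0.999, -0.033, -0.0, -0.0]
contact_force: [-0.4, -0.1, -0.2]
opening: -0.001
finger_force: 0.0
```

arm_command(
  series=[0.05,0,0,0,0,0,1,0.05,0,0,0,0,0,1,0.05,0,0,0,0,0,1],
)

```text
time: 6.75
eef_pos: [0.4452, -0.0772, 0.0217]
tcp_rot: [0.999, -0.033, -0.0, -0.0]
contact_force: [-1.7, -0.6, 0.8]
opening: 0.001
finger_force: 0.7
```

arm_command(
  series=[0.04,0,0,0,0,0,1,0.04,0,0,0,0,0,1,0.04,0,0,0,0,0,1],
)

```text
time: 7.0
eef_pos: [0.4453, -0.0771, 0.0217]
tcp_rot: [0.999, -0.033, -0.001, -0.0]
contact_force: [-3.4, -0.7, 2.3]
opening: 0.003
finger_force: 1.7
```

arm_command(
  series=[0.06,0,0,0,0,0,1,0.06,0,0,0,0,0,1,0.06,0,0,0,0,0,1],
)

```text
time: 7.25
eef_pos: [0.4454, -0.0771, 0.0216]
tcp_rot: [0.999, -0.032, -0.002, -0.0]
contact_force: [-6.4, -0.6, 3.8]
opening: 0.001
finger_force: 2.8
```

arm_command(
  series=[0.05,0,0,0,0,0,1,0.05,-0.1,0,0,0,0,1,0.05,-0.25,0,0,0,0,1,0.05,-0.4,0,0,0,0,1,0.05,-0.4,0,0,0,0,1],
)

```text
time: 7.67
eef_pos: [0.4454, -0.0737, 0.0215]
tcp_rot: [0.999, -0.032, -0.003, 0.001]
contact_force: [-7.6, -3.5, 4.9]
opening: -0.001
finger_force: 4.3
```

```bash
cat >> dial.py <<'E'
def hand(n='top',save=None):
    d=vision.read_camera(n); roi=(385,195,40,42) if n=='top' else (338,178,40,34)
    x,y,w,h=roi; f=4
    g=cv2.resize(cv2.cvtColor(d['color'],6)[y:y+h,x:x+w],None,fx=f,fy=f,interpolation=2)
    # rectify: sample the dial plane in polar form about wheel axis
    from go import st
    c=st(-.016,-.042,.053)
    uv=face(load(n),roi)[0]; c=ray(load(n),uv,.053)[0]
    a=np.radians(np.arange(0,360,1.)); r=np.arange(.008,.0200,.0005)
    A,Rr=np.meshgrid(a,r); P=np.stack([c[0]+Rr*np.cos(A),c[1]-Rr*np.sin(A),np.full_like(A,.053)],-1).reshape(-1,3)
    q=proj(d,P).astype(np.float32); v=cv2.remap(cv2.cvtColor(d['color'],6),q[:,0].reshape(A.shape),q[:,1].reshape(A.shape),cv2.INTER_LINEAR).astype(float)
    D=np.clip(150-v,0,None)
    def peak(p):
        p=cv2.GaussianBlur(np.r_[p,p,p][None],(1,1),0)[0]; p=np.convolve(p,np.ones(7)/7,'same')[360:720]
        i=p.argmax(); k=np.arange(i-12,i+13); wt=p[k%360]**2; return round(float((k*wt).sum()/wt.sum()),1),round(float(p[i]),1)
    inner=D[(r>.008)&(r<.0135)].mean(0); outer=D[(r>.0165)].mean(0)
    print(n,'hand cw deg',peak(inner),'outer',peak(outer))
E
python3 - <<'E'
from dial import *
hand();hand('scene')
E
```

```text
top hand cw deg (38.0, 135.2) outer (317.1, 136.2)
scene hand cw deg (184.1, 87.2) outer (205.3, 109.3)
```

```bash
sed -i 's/def hand(n=.top.,save=None):/def hand(n="top",d=None):/; s/^    d=vision.read_camera(n); roi/    d=d or vision.read_camera(n); roi/' dial.py; python3 - <<'E'
from dial import *
for n in('top','scene'): hand(n,load(n))
S=vision.read_camera('scene');T=vision.read_camera('top')
a=cv2.resize(T['color'][165:250,370:470],(400,340),interpolation=2)
b=cv2.resize(S['color'][150:235,320:420],(400,340),interpolation=2)
cv2.imwrite('pics/r3.png',np.hstack([a,b]))
E
```

```text
top hand cw deg (250.9, 40.1) outer (251.5, 36.4)
scene hand cw deg (250.9, 23.7) outer (250.4, 8.6)
```

View pics/r3.png

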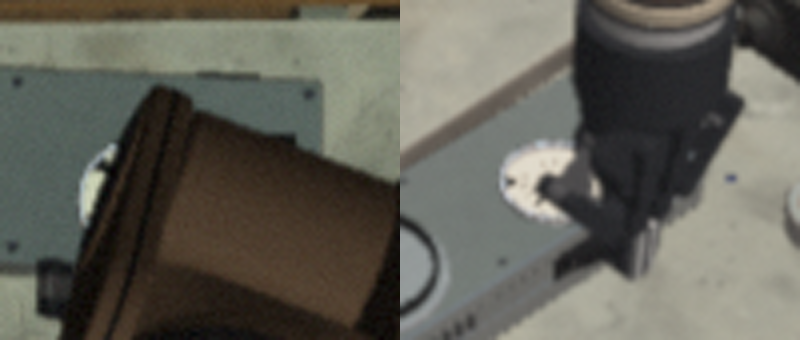

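The baseline hand angle agrees between cameras at 250.9° clockwise from x. Here the arm hides most of the dial, so I will sweep and check by backing off.

arm_command(
  series=[0.02,0,-0.06,0,0,0,1,0.02,-0.15,-0.08,0,0,0,1,0.02,-0.3,-0.08,0,0,0,1,0.02,-0.45,-0.08,0,0,0,1,0.02,-0.45,-0.08,0,0,0,1],
)

```text
time: 8.28
eef_pos: [0.4456, -0.069, 0.0218]
tcp_rot: [0.999, -0.032, -0.003, 0.0]
contact_force: [-7.6, -3.4, 2.0]
opening: -0.001
finger_force: 3.5
```

arm_command(
  series=[0.03,0,-0.03,0,0,0,1,0.03,-0.15,-0.03,0,0,0,1,0.03,-0.3,-0.03,0,0,0,1,0.03,-0.45,-0.03,0,0,0,1,0.03,-0.6,-0.03,0,0,0,1],
)

```text
time: 8.7
eef_pos: [0.4461, -0.0631, 0.0218]
tcp_rot: [0.999, -0.032, -0.003, 0.0]
contact_force: [-7.4, -4.4, 0.6]
opening: 0.0
finger_force: 3.3
```

arm_command(
  series=[0.04,0,0,0,0,0,1,0.05,-0.15,0,0,0,0,1,0.05,-0.3,0,0,0,0,1,0.05,-0.45,0,0,0,0,1,0.05,-0.6,0,0,0,0,1],
)

```text
time: 9.12
eef_pos: [0.4469, -0.057, 0.0218]
tcp_rot: [0.999, -0.032, -0.003, 0.0]
contact_force: [-6.6, -3.9, 1.5]
opening: 0.003
finger_force: 3.3
```

arm_command(
  series=[-0.5,0,0,0,0,0,1,-1.5,0,-2,0,0,0,1,-2.2,1,-5,0,0,0,1,-2.2,2.3,-9,0,0,0,1,-2.2,2.3,-9,0,0,0,1,-2.2,2.3,-9,0,0,0,1],
)

```text
time: 9.62
eef_pos: [0.4288, -0.0799, 0.1165]
tcp_rot: [0.999, -0.033, 0.005, 0.001]
contact_force: [0.0, -0.3, 0.0]
opening: -0.001
finger_force: 0.0
```

```bash
sed -i 's/outer=D\[(r>.0165)\]/outer=D[r>.0165]/' dial.py; python3 - <<'E'
from dial import *
for n in('top','scene'): hand(n)
# index angle from baseline
for n,roi in(('top',(385,195,40,42)),('scene',(338,178,40,34))):
    d=load(n); c=ray(d,face(d,roi)[0],.053)[0]
    a=np.radians(np.arange(360)); r=np.arange(.0205,.0245,.0005); A,Rr=np.meshgrid(a,r)
    P=np.stack([c[0]+Rr*np.cos(A),c[1]-Rr*np.sin(A),np.full_like(A,.053)],-1).reshape(-1,3); q=proj(d,P).astype(np.float32)
    D=np.clip(150-cv2.remap(cv2.cvtColor(d['color'],6),q[:,0].reshape(A.shape),q[:,1].reshape(A.shape),1).astype(float),0,None).mean(0)
    i=285+D[285:335].argmax(); k=np.arange(i-12,i+13); w=D[k]**2; print(n,'index',i,(k*w).sum()/w.sum(),D[i])
print(telemetry.get_state()['eef_pos'])
E
```

```text
top hand cw deg (104.3, 116.8) outer (73.2, 141.8)
scene hand cw deg (278.6, 12.8) outer (279.5, 0.8)
top index 315 314.61748608939763 54.75
scene index 316 315.9260836669556 40.375
[ 0.42601824 -0.07828511  0.11278632]
```

Dial hand is now at 279° and the index at 315°, so it rolled without slipping. About 25 mm of rim travel remains.

arm_command(
  series=[0,0,3,0,0,0,1,0,0,6,0,0,0,1,0,0,8.5,0,0,0,1,0.6,0,9.1,0,0,0,1,1.2,0,9.1,0,0,0,1,1.6,0,9.1,0,0,0,1,1.85,0,9.1,0,0,0,1,1.95,0,9.1,0,0,0,1,1.95,0,9.1,0,0,0,1],
)

```text
time: 10.47
eef_pos: [0.446, -0.0798, 0.0226]
tcp_rot: [0.999, -0.033, 0.001, 0.0]
contact_force: [0.1, -0.0, 0.5]
opening: 0.0
finger_force: 0.0
```

arm_command(
  series=[0.06,0,0,0,0,0,1,0.06,0,0,0,0,0,1,0.06,0,0,0,0,0,1],
)

```text
time: 10.72
eef_pos: [0.4461, -0.0798, 0.0223]
tcp_rot: [0.999, -0.033, 0.0, 0.0]
contact_force: [-0.2, 0.5, 0.5]
opening: 0.0
finger_force: 0.3
```

arm_command(
  series=[0,-0.15,0,0,0,0,1,0.05,-0.15,-0.02,0,0,0,1,0.08,-0.15,-0.02,0,0,0,1,0.08,-0.15,-0.02,0,0,0,1],
)

```text
time: 11.05
eef_pos: [0.4462, -0.0783, 0.022]
tcp_rot: [0.999, -0.032, -0.001, -0.0]
contact_force: [-4.4, -1.5, 2.9]
opening: 0.002
finger_force: 2.1
```

arm_command(
  series=[0.06,0,-0.05,0,0,0,1,0.06,0,-0.05,0,0,0,1,0.06,0,-0.05,0,0,0,1],
)

```text
time: 11.3
eef_pos: [0.4462, -0.0782, 0.0221]
tcp_rot: [0.999, -0.032, -0.002, -0.0]
contact_force: [-5.0, -1.7, 1.6]
opening: -0.002
finger_force: 2.6
```

arm_command(
  series=[0.04,0,-0.03,0,0,0,1,0.06,0,-0.03,0,0,0,1,0.06,0,-0.03,0,0,0,1],
)

```text
time: 11.55
eef_pos: [0.4463, -0.0782, 0.0221]
tcp_rot: [0.999, -0.032, -0.002, -0.0]
contact_force: [-5.3, -3.3, 1.5]
opening: -0.001
finger_force: 3.1
```

arm_command(
  series=[0.06,0,0,0,0,0,1,0.06,-0.15,0,0,0,0,1,0.07,-0.3,0,0,0,0,1,0.08,-0.45,0,0,0,0,1],
)

```text
time: 11.88
eef_pos: [0.4462, -0.0741, 0.022]
tcp_rot: [0.999, -0.032, -0.004, 0.0]
contact_force: [-10.1, -5.5, 5.1]
opening: -0.003
finger_force: 5.0
```

arm_command(
  series=[0.01,-0.15,0,0,0,0,1,0.02,-0.3,0,0,0,0,1,0.03,-0.45,0,0,0,0,1],
)

```text
time: 12.13
eef_pos: [0.4464, -0.0693, 0.022]
tcp_rot: [0.999, -0.032, -0.005, -0.0]
contact_force: [-11.1, -4.9, 5.6]
opening: -0.004
finger_force: 5.3
```

arm_command(
  series=[-0.05,0,-0.06,0,0,0,1,-0.05,-0.1,-0.07,0,0,0,1,-0.04,-0.25,-0.07,0,0,0,1,-0.04,-0.4,-0.07,0,0,0,1],
)

```text
time: 12.47
eef_pos: [0.4466, -0.0653, 0.0222]
tcp_rot: [0.999, -0.032, -0.004, -0.0]
contact_force: [-7.6, -3.6, 0.3]
opening: 0.001
finger_force: 3.5
```

arm_command(
  series=[0.01,-0.1,0,0,0,0,1,0.02,-0.25,0,0,0,0,1,0.03,-0.4,0,0,0,0,1,0.03,-0.5,0,0,0,0,1],
)

```text
time: 12.8
eef_pos: [0.4472, -0.0602, 0.0222]
tcp_rot: [0.999, -0.032, -0.004, -0.0]
contact_force: [-7.7, -4.6, 0.9]
opening: 0.001
finger_force: 3.7
```

arm_command(
  series=[0.02,-0.12,0,0,0,0,1,0.03,-0.28,0,0,0,0,1,0.04,-0.44,0,0,0,0,1,0.04,-0.6,0,0,0,0,1,0.04,-0.65,0,0,0,0,1],
)

```text
time: 13.22
eef_pos: [0.4483, -0.0536, 0.0223]
tcp_rot: [0.999, -0.032, -0.003, -0.0]
contact_force: [-6.7, -3.2, -0.3]
opening: -0.002
finger_force: 2.9
```

arm_command(
  series=[-0.5,0,0,0,0,0,1,-1.5,0,-2,0,0,0,1,-2.2,1,-5,0,0,0,1,-2.2,2.5,-9,0,0,0,1,-2.2,2.5,-9,0,0,0,1,-2.2,2.5,-9,0,0,0,1],
)

```text
time: 13.72
eef_pos: [0.4304, -0.0789, 0.1172]
tcp_rot: [0.999, -0.033, 0.005, 0.001]
contact_force: [0.2, -0.1, -0.5]
opening: 0.004
finger_force: 0.0
```

```bash
python3 - <<'E'
from dial import *
hand('scene'); print(telemetry.get_state()['eef_pos'])
E
```

```text
scene hand cw deg (317.7, 17.9) outer (316.5, 20.8)
[ 0.42872941 -0.07793163  0.11501767]
```

Hand now at about 317° against 315° for the index, within tolerance. I will recheck it from the top later. Next the jar, opening the gripper on the way.

arm_command(
  series=[0.5,0,-2,0,0,0,0,1.5,-2,-5,0,0,0,0,2.3,-5,-8,0,0,0,0,2.5,-8.5,-9,0,0,0,0,2.5,-12,-9,0,0,0,0,2,-15.5,-9,0,0,0,0,1,-19,-9,0,0,0,0,0,-22.5,-9,0,0,0,0,-1,-26,-9,0,0,0,0,-2,-29.5,-9,0,0,0,0],
)

```text
time: 14.6
eef_pos: [0.4251, 0.2202, 0.2016]
tcp_rot: [0.999, -0.033, -0.001, -0.0]
contact_force: [0.7, -0.3, 0.0]
opening: 0.999
finger_force: 0.0
```

```bash
python3 - <<'E'
from dial import *
from go import *
hand('top');hand('scene');T=vision.read_camera('top');cv2.imwrite('pics/t5.png',T['color'])
for n,d,roi in(('top',load('top'),(190,235,60,60)),('scene',load('scene'),(225,295,55,60))):
    x,y,w,h=roi; g=cv2.cvtColor(d['color'],6)[y:y+h,x:x+w]
    k,l,s_,ce=cv2.connectedComponentsWithStats((g<75).astype(np.uint8)); i=1+s_[1:,4].argmax()
    for z in(.058,.060): print(n,ray(d,ce[i]+[x,y],z)[0])
    # compare: projected lid (rings at 46..68) hull centroid for a trial centre
    p=ray(d,ce[i]+[x,y],.06)[0]
    for _ in range(3):
        a=np.linspace(0,6.28,60); P=np.vstack([np.c_[p[0]+.03*np.cos(a),p[1]+.03*np.sin(a),np.full(60,zz)] for zz in(.048,.068)])
        hu=cv2.convexHull(proj(d,P).astype(np.float32)); m=cv2.moments(hu); q=np.array([m['m10']/m['m00'],m['m01']/m['m00']])
        p=p+ray(d,ce[i]+[x,y],.06)[0]-ray(d,q,.06)[0]
    print(n,'centre',p,'area',m['m00'],s_[i,4])
go([.411,.2845,.10]); print(telemetry.get_state()['qpos'])
E
```

```text
top hand cw deg (314.6, 25.8) outer (313.5, 33.8)
scene hand cw deg (317.7, 15.9) outer (316.5, 18.4)
top [0.41306149 0.28478563 0.058     ]
top [0.41290549 0.28438439 0.06      ]
top centre [0.41302357 0.28438044 0.06      ] area 885.3069247633684 759
scene [0.41369126 0.28445199 0.058     ]
scene [0.41254899 0.28496438 0.06      ]
scene centre [0.41395663 0.28404468 0.06      ] area 1103.3149697636254 813
t 14.75 at [0.425  0.2205 0.2016] F [ 0.39 -0.27  0.34] -> [0.411  0.2845 0.1   ]
 shift cm [-1.75 -6.31 10.16] rot deg [0.02 0.18 0.34]
[ 2.65853472e-01 -1.27743688e-01  2.07346188e+00  6.91770864e-04
  1.19901157e+00  1.89645865e+00]
```

Dial reads 314.6° against 314.6° (top) and 317.7° against 315.9° (scene). Both cameras put the jar at (0.413, 0.2845). Going down over it.

arm_command(
  series=[-0.6,-2.5,0,0,0,0,0,-1.2,-5,0,0,0,0,0,-1.6,-6.3,1.5,0,0,0,0,-1.6,-6.3,4,0,0,0,0,-1.6,-6.3,7,0,0,0,0,-1.6,-6.3,9,0,0,0,0,-1.6,-6.3,9.5,0,0,0,0,-1.6,-6.3,9.5,0,0,0,0],
)

```text
time: 15.42
eef_pos: [0.4135, 0.2806, 0.1058]
tcp_rot: [0.999, -0.033, -0.003, 0.001]
contact_force: [-0.4, -0.0, 0.3]
opening: 1.0
finger_force: 0.0
```

```bash
python3 - <<'E'
from go import *
go([.413,.2845,.012]); S=vision.read_camera('scene');T=vision.read_camera('top')
a=cv2.resize(T['color'][200:310,150:270],(400,366),interpolation=2)
b=cv2.resize(S['color'][260:370,180:300],(400,366),interpolation=2)
cv2.imwrite('pics/j1.png',np.hstack([a,b]))
E
```

```text
t 15.42 at [0.4135 0.2806 0.1058] F [-0.37 -0.03  0.31] -> [0.413  0.2845 0.012 ]
 shift cm [-0.02 -0.41  9.38] rot deg [ 0.15  0.31 -0.04]
```

View pics/j1.png

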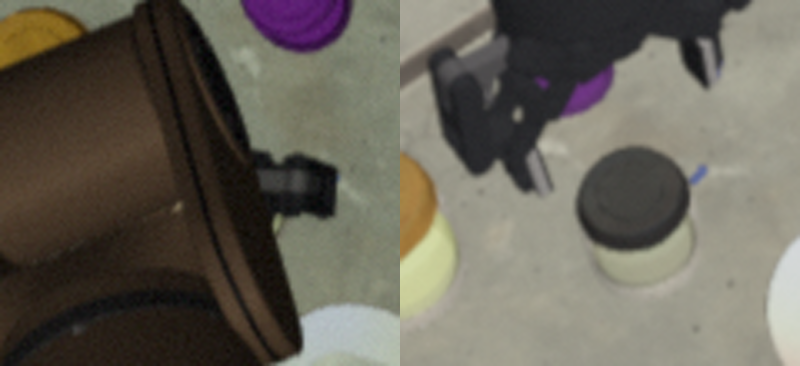

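The scene crop shows the fingers straddling the jar in y, above and behind it, with the big jar clear to the left. I'll lower.

arm_command(
  series=[0,-0.15,2.5,0,0,0,0,0,-0.15,5,0,0,0,0,0,-0.15,7,0,0,0,0,0,-0.15,8.5,0,0,0,0,0,-0.15,9.3,0,0,0,0,0,-0.15,9.4,0,0,0,0,0,-0.15,9.4,0,0,0,0],
)

```text
time: 16.1
eef_pos: [0.4161, 0.2838, 0.0157]
tcp_rot: [0.999, -0.033, 0.001, -0.0]
contact_force: [-0.4, -0.0, 0.5]
opening: 1.001
finger_force: 0.0
```

arm_command(
  series=[0,0,0,0,0,0,0.2,0,0,0,0,0,0,0.4,0,0,0,0,0,0,0.6,0,0,0,0,0,0,0.6,0,0,0,0,0,0,0.6,0,0,0,0,0,0,0.6],
  force=40,
)

```text
time: 16.6
eef_pos: [0.4165, 0.2842, 0.0164]
tcp_rot: [0.999, -0.033, 0.002, -0.001]
contact_force: [0.2, 0.2, 6.5]
opening: 0.682
finger_force: 44.1
```

arm_command(
  series=[0,0,-0.5,0,0,0,0.6,0,0,-2,0,0,0,0.6,0,0,-4.5,0,0,0,0.6,0,0,-7.5,0,0,0,0.6,0,0,-10.5,0,0,0,0.6,0,0,-12.5,0,0,0,0.6,0,0,-13,0,0,0,0.6,0,0,-13,0,0,0,0.6,0,0,-13,0,0,0,0.6],
)

```text
time: 17.35
eef_pos: [0.4141, 0.2831, 0.1432]
tcp_rot: [0.999, -0.033, -0.001, 0.0]
contact_force: [-0.1, -0.2, -2.5]
opening: 0.682
finger_force: 43.6
```

```bash
python3 - <<'E'
from go import *
go([.5246,.0488,.145]); S=vision.read_camera('scene');T=vision.read_camera('top')
cv2.imwrite('pics/j2.png',cv2.resize(S['color'][160:400,120:440],(640,480)))
E
```

```text
t 17.35 at [0.4141 0.2831 0.1432] F [-0.13 -0.22 -2.47] -> [0.5246 0.0488 0.145 ]
 shift cm [12.56 22.66 -0.18] rot deg [0.06 0.12 0.03]
```

View pics/j2.png

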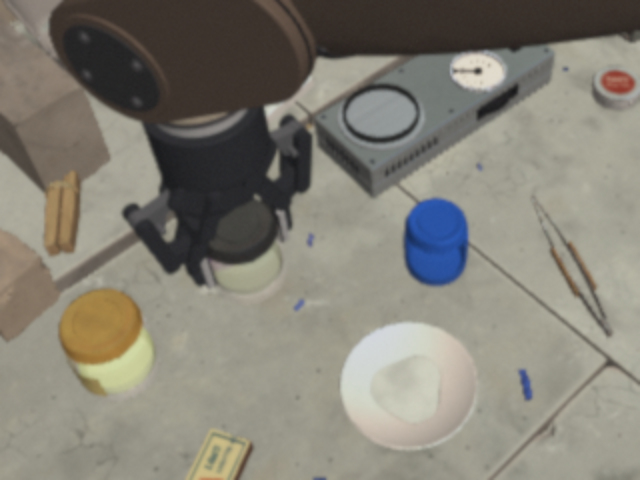

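The scene crop shows the jar held upright, the stirring ring free at (382,112), and the dial hand on the index. Carrying it over the seat.

arm_command(
  series=[0.6,1.2,0,0,0,0,0.6,2,3.5,0,0,0,0,0.6,3.7,6.7,0,0,0,0,0.6,5.5,10,0,0,0,0,0.6,7.3,13.3,0,0,0,0,0.6,9.1,16.5,0,0,0,0,0.6,10.7,19.3,0,0,0,0,0.6,12,21.5,0,0,0,0,0.6,12.5,22.5,0,0,0,0,0.6,12.55,22.65,0,0,0,0,0.6],
)

```text
time: 18.28
eef_pos: [0.5253, 0.0475, 0.1429]
tcp_rot: [0.999, -0.034, -0.001, -0.0]
contact_force: [-0.4, -0.1, -1.8]
opening: 0.681
finger_force: 43.6
```

arm_command(
  series=[0,0,0.5,0,0,0,0.6,0,0,1.2,0,0,0,0.6,0,0,2,0,0,0,0.6,0,0,2.8,0,0,0,0.6,0,0,3.5,0,0,0,0.6,0,0,4,0,0,0,0.6,0,0,4.3,0,0,0,0.6,0,0,4.5,0,0,0,0.6,0,0,4.5,0,0,0,0.6,0,0,4.5,0,0,0,0.6],
)

```text
time: 19.12
eef_pos: [0.5257, 0.0493, 0.0998]
tcp_rot: [0.999, -0.033, 0.0, 0.0]
contact_force: [-0.2, -0.0, -1.9]
opening: 0.688
finger_force: 43.6
```

```bash
python3 - <<'E'
from go import *
go([.5243,.0488,.0164+.0535]); S=vision.read_camera('scene')
cv2.imwrite('pics/j3.png',cv2.resize(S['color'][140:270,240:400],(800,650),interpolation=2)[:600])
tc=telemetry.get_state()['eef_pos']; b=tc[2]-.0164
print(b,proj(S,[[tc[0]-.0035,tc[1],b],[.521,.049,.0535]]))
E
```

```text
t 19.12 at [0.5257 0.0493 0.0998] F [-0.2  -0.   -1.92] -> [0.5243 0.0488 0.0699]
 shift cm [-0.14  0.06  2.99] rot deg [-0.   -0.02  0.03]
0.08367629107963859 [[308.90155308 206.85038986]
 [310.02630976 217.61504479]]
```

View pics/j3.png

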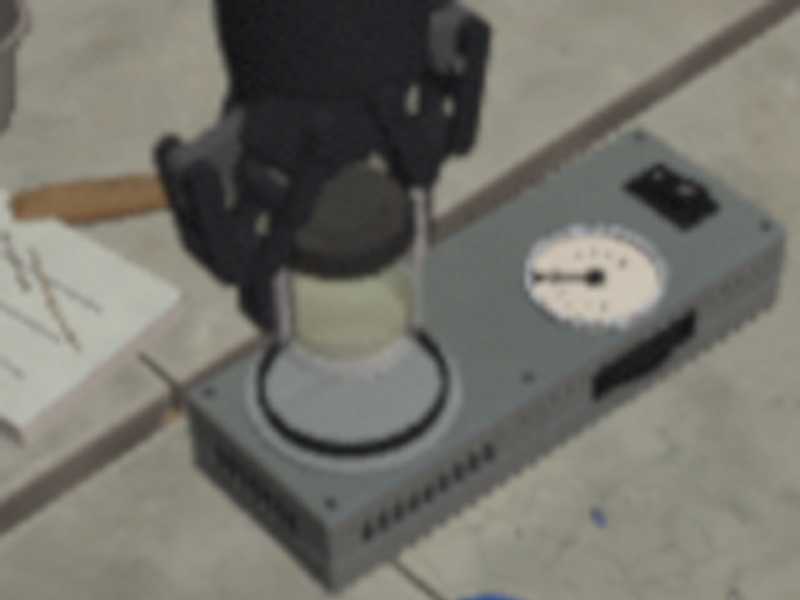

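The jar hangs upright over the ring at crop (350,330). The hand is on the index and the rocker's near half is raised, so it is on. Lowering slowly.

arm_command(
  series=[-0.1,0.05,0.4,0,0,0,0.6,-0.1,0.05,0.8,0,0,0,0.6,-0.1,0.05,1.2,0,0,0,0.6,-0.1,0.05,1.6,0,0,0,0.6,-0.1,0.05,2,0,0,0,0.6,-0.1,0.05,2.3,0,0,0,0.6,-0.1,0.05,2.6,0,0,0,0.6,-0.1,0.05,2.7,0,0,0,0.6,-0.1,0.05,2.7,0,0,0,0.6],
)

```text
time: 19.92
eef_pos: [0.5242, 0.0489, 0.0722]
tcp_rot: [0.999, -0.033, -0.0, -0.0]
contact_force: [-0.6, -0.7, -2.7]
opening: 0.681
finger_force: 43.6
```

arm_command(
  series=[0,0,0.1,0,0,0,0.6,0,0,0.2,0,0,0,0.6,0,0,0.2,0,0,0,0.6],
)

```text
time: 20.17
eef_pos: [0.5245, 0.0489, 0.0706]
tcp_rot: [0.999, -0.033, 0.0, -0.0]
contact_force: [-0.9, -0.3, -2.0]
opening: 0.676
finger_force: 43.6
```

arm_command(
  series=[0,0,0.05,0,0,0,0.6,0,0,0.1,0,0,0,0.6,0,0,0.1,0,0,0,0.6],
)

```text
time: 20.42
eef_pos: [0.5246, 0.0489, 0.07]
tcp_rot: [0.999, -0.033, 0.0, -0.0]
contact_force: [-0.6, 0.1, 0.6]
opening: 0.684
finger_force: 43.8
```

arm_command(
  series=[0,0,0.02,0,0,0,0.25,0,0,0.02,0,0,0,0.2,0,0,0.02,0,0,0,0.1,0,0,0.02,0,0,0,0,0,0,0,0,0,0,0,0,0,0,0,0,0,0],
)

```text
time: 20.92
eef_pos: [0.5246, 0.0489, 0.0697]
tcp_rot: [0.999, -0.033, 0.0, 0.0]
contact_force: [1.5, -0.0, -0.4]
opening: 0.996
finger_force: 0.0
```

arm_command(
  series=[0,0,-0.5,0,0,0,0,0,0,-2,0,0,0,0,0,0,-4.5,0,0,0,0,0,0,-8,0,0,0,0,0,0,-11.5,0,0,0,0,2,-2,-14,0,0,0,0,5,-5,-16,0,0,0,0,7,-8,-16,0,0,0,0,7,-11,-16,0,0,0,0,7,-11,-16,0,0,0,0],
)

```text
time: 21.75
eef_pos: [0.6024, 0.1584, 0.2306]
tcp_rot: [1.0, -0.031, 0.001, -0.001]
contact_force: [-0.0, 0.0, -0.3]
opening: 1.001
finger_force: 0.0
```

```bash
python3 - <<'E'
from dial import *
from go import *
print(telemetry.get_state()['time'],telemetry.get_state()['eef_pos'])
hand('top');hand('scene'); S=vision.read_camera('scene')
cv2.imwrite('pics/f.png',cv2.resize(S['color'][140:270,240:400],(738,600),interpolation=2))
# jar lid in the scene view, same method as before
x,y,w,h=285,165,55,60; g=cv2.cvtColor(S['color'],6)[y:y+h,x:x+w]
print(proj(S,[[.521,.049,.0535+.06]]))
E
```

```text
21.75 [0.60243601 0.15843522 0.23064858]
top hand cw deg (314.2, 11.5) outer (313.5, 18.0)
scene hand cw deg (317.6, 32.8) outer (316.5, 34.4)
[[308.8940992  196.20826829]]
```

View pics/f.png

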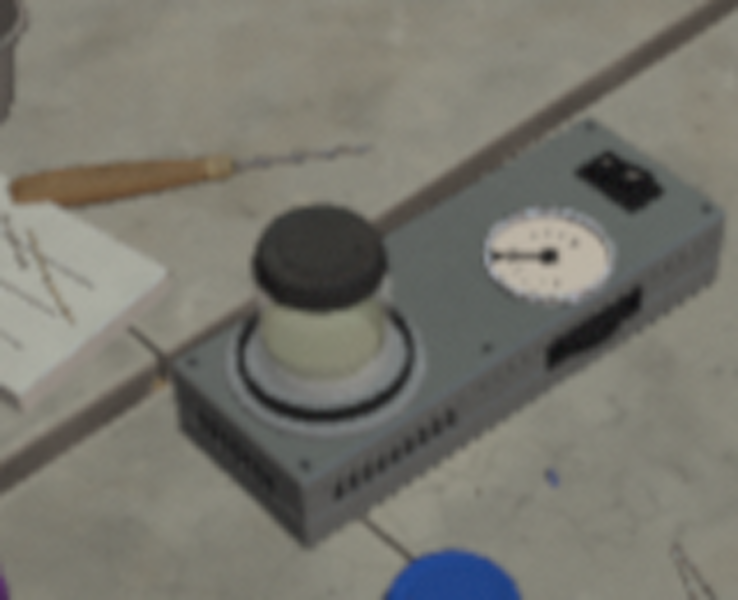

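The jar stands upright in the ring, the hand is on the index, and the rocker is on. I'll check the centring numerically with the same lid method as before.

```bash
python3 - <<'E'
from dial import *
for n,(x,y,w,h) in(('scene',(285,175,50,45)),('top',(320,180,50,46))):
    d=vision.read_camera(n); g=cv2.cvtColor(d['color'],6)[y:y+h,x:x+w]
    k,l,s_,ce=cv2.connectedComponentsWithStats((g<(68 if n=='scene' else 55)).astype(np.uint8)); i=1+s_[1:,4].argmax()
    print(n,s_[i],ce[i]+[x,y],ray(d,ce[i]+[x,y],.0535+.06)[0],'seat (.521,.049)')
# ring/dial-free check of bystanders from scene: big jar / tin / match box colours unchanged
S0=load('scene')['color'].astype(int); S1=vision.read_camera('scene')['color'].astype(int)
for nm,(u,v) in dict(big=(172,330),tin=(428,203),match=(228,394)).items(): print(nm,np.abs(S0-S1)[v-20:v+20,u-20:u+20].mean())
E
```

```text
scene [ 10  10  29  22 507] [309.0591716  195.88757396] [0.52144254 0.04816563 0.1135    ] seat (.521,.049)
top [   0    2   43   44 1005] [339.13333333 200.4278607 ] [0.51483317 0.05745908 0.1135    ] seat (.521,.049)
big 4.964583333333334
tin 5.808125
match 5.208125
```

```bash
python3 -c "
from plant import ctrl
print(ctrl.sign_off())"
```

```text
the job is handed in; nothing more can be done
None
```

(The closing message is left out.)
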